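Sort the eyepiece table

ROBOT

A 6-joint arm with a two-finger parallel gripper is mounted at the origin on the work surface. World frame = base frame: x ahead of the robot, y to its left, z up, the work surface at z = 0. Lengths are in m, angles in rad, forces in N, time in s.
With the tool pointing down it reaches from about 0.375 to 0.9 m from the base axis. Payload 3.1 kg.
Tool frame: the origin (TCP) lies at the very end of the fingers, on their centre line; the grasp point (between the pads) lies 19 mm behind it; z points along the fingers, y is the line along which they close (so a half turn about z gives the same grasp; the last joint's range is limited). The gripper opens to 85 mm and grips with 20 to 120 N. Pads are 22 mm wide; open, the fingers measure 114 mm over their backs; the gripper's body (76 mm by 85 mm) begins 54 mm behind the grasp point. The pads swing forward as they close: fully open they stand 13 mm farther back than shut.
Start: joints at [-1.51, 0.527, 1.433, -0, 1.181, -0.178], TCP at [0.148, -0.607, 0.231] pointing down, gripper open.
Joint ranges: [-3.08, 3.08], [-0.75, 2.2], [0.22, 2.44], [-1.43, 4.57], [0, 2.65], [-2.85, 2.85]. Speed limits (rad/s): [2.79, 2.79, 3.14, 3.14, 3.14, 3.14].

INTERFACE

Orientations are given as a unit quaternion [x, y, z, w].
In Python, from station import manip gives the robot as it stands.
- The arm moves only by the shell command python3 -m handwheel 'ROWS' [FORCE]. ROWS is JSON, a list of rows, each a list of 7 numbers: the shift along the world's x, y, z in mm, then the turn, a rotation vector about the world's x, y, z in degrees, then the opening, from 0 (shut) to 1 (fully open). A call has exactly 10 rows; each row shifts and turns the commanded pose from where the row before left it; what a row does not reach is not made up. A row lasts 1/8 s, in which the tool goes at most 62.5 mm and 10.7 degrees, less where a joint would pass 70% of its speed; a pose out of reach is approached as far as the arm can. A call is refused whole if a number of a shift passes 62.5 or a number of a turn 10.7, either way. A call with a gripper value outside its range is refused whole. The fingers move at their own pace and stop on an object; FORCE is the grip in N (left out, the last holds). Time passes only in rows, so rows that do not move let the fingers close, or fill a call up. It gives the time, the measured TCP pose, the force, the opening and the grip force at its end, in the units of the state.
- manip.sense(): the state, without advancing time (a new reading comes with each control period).
- manip.snapshot(name): name is "scene" or "top" or "wrist"; returns the picture (384x512x3 uint8, red, green, blue); there is no depth.
- manip.get_calibration(name): a dict with "K" (3x3 intrinsics, pixels), "rvec" (rotation vector, rad) and "tvec" (3), from world to camera coordinates, as OpenCV has them. Camera axes: x right, y down, z forward; pixel columns grow to the right and rows downward; lengths in m; the calibration is good to about 2 mm. A picture is of the moment at which its call begins: read the wrist's pose just before it. get_calibration takes no time and is no camera call; for the wrist camera it gives the pose at the moment of the call.
- manip.sign_off(): hands the job in; it is judged then, once.
The state is a dict: "t": time; "q": joint angles; "qd": joint speeds; "tau": joint torques, N m; "tcp_pos": TCP position; "tool_rot": TCP orientation; "force": force on the tool from outside, world axes, zero at the start; "ft_torque": the same for the moment, N m; "finger_gap": opening from 0.0 (shut) to 1.0 (fully open); "gripper_force": force on a finger pad.
Only numpy, scipy, OpenCV 4.12 (cv2) and the standard library are available. Lean on these libraries where they do the work, as an engineer would, in place of code of your own. Each camera call takes 0.05 s, during which the arm holds its last target. There are 200 camera calls.

TASK

Sort the loose gear on the eyepiece table into its wooden holders: the two slim eyepieces each into a hole of its own in the two-hole stand, the wide white eyepiece into the stand with the single large hole, and the dovetail bar flat on the floor of the open tray. Each eyepiece must stand upright on the bottom of its hole; set them down rather than dropping them, and leave the blue finder scope where it lies.

Things in the scene. Friction and masses are not known exactly. Their poses are not given: they have to be found in the camera images.
- brass_eyepiece: Slim antique brass Huygens eyepiece. Round, 74 mm tall, standing on its barrel: barrel 32 mm diameter for the lower 32 mm, then a straight body 38 mm diameter from 32 to 70 mm (grip it there, the higher part), then a low eye cap. About 0.08 to 0.18 kg. Loose. Origin at the centre of its underside, z up. 
- black_eyepiece: Slim modern eyepiece with bright steel barrel and black body. Round, 74 mm tall, standing on its barrel: barrel 32 mm diameter for the lower 32 mm, then a straight body 38 mm diameter from 32 to 70 mm (grip it there, the higher part), then a low eye cap. About 0.08 to 0.18 kg. Loose. Origin at the centre of its underside, z up. 
- wide_eyepiece: Wide-field eyepiece with white plastic body. Round, 92 mm tall, standing on its steel barrel: barrel 50 mm diameter for the lower 30 mm, then a straight white body 58 mm diameter from 30 to 84 mm (grip it there, the higher part), then a black eyecup 50 mm diameter. 0.2 to 0.37 kg. Loose. Origin at the centre of its underside, z up. 
- dovetail_bar: Flat black steel dovetail bar, 120 mm long (its x axis), 44 mm wide (y), 16 mm thick, lying flat, three small bright screw heads on top. 0.33 to 0.6 kg. Loose; grip across its width at the middle. Origin at the centre of its underside, z up. 
- two_hole_stand: Fixed dark mahogany block, 90 mm (x) by 170 mm (y) by 30 mm high, with two round holes 50 mm diameter, at y = +42 mm and y = -42 mm on its x = 0 line; the holes' bottom is 6 mm above the table (24 mm deep). Either slim eyepiece may go in either hole. Origin at the centre of its underside, z up. 
- one_hole_stand: Fixed dark mahogany block, 110 mm square, 30 mm high, with one round hole 68 mm diameter at its centre; hole bottom 6 mm above the table (24 mm deep). For the wide eyepiece. Origin at the centre of its underside, z up. 
- tray: Fixed open mahogany tray with a cork floor, outside 120 mm (x) by 180 mm (y), 22 mm high, walls 5 mm, inner floor 5 mm above the table; inside 110 by 170 mm, so the bar lies along the tray's y axis. Origin at the centre of its underside, z up. 
- finder_scope: Blue enamel finder scope lying on its foot along its y axis, 170 mm long, 44 mm across, 54 mm high, in the midst of the things to sort. Not to be moved. Loose. Origin at the centre of its underside, z up. 
Not all that is in view belongs to the job. Leave any pink look-alike of the tray alone.

How it is judged:
By the outcome, as a careful person would: the job done as asked, in the order asked, and still so for the second after the job is handed in, with the robot touching nothing.
It also fails if it takes over 115 s, if anything falls off the work surface, if the arm or the gripper's body presses on something with over 40 N, if the wrist force passes 120 N, or if a joint passes its speed limit or range.

## Working session

There is one attempt and no reset: what is moved stays moved. The work goes in short steps, Python scripts to look and compute and a shell command to move; the robot and the scene stay as the last step left them, time stands still between calls to the robot, and variables do not carry over. Pictures are saved under pics/ and viewed, at most 14 in all, crops included, and the job is handed in when it is done.

```bash
mkdir -p pics
python3 - <<'E'
from station import manip
import cv2,numpy as np
for n in("scene","top"):
    im=manip.snapshot(n); cv2.imwrite(f"pics/{n}0.png",im[:,:,::-1])
    c=manip.get_calibration(n); R=cv2.Rodrigues(np.array(c["rvec"],float))[0]
    print(n,np.round(c["K"],1).tolist(),(-R.T@np.array(c["tvec"]).ravel()).round(3))
s=manip.sense();print(s)
E
```

```text
scene [[484.2, 0.0, 256.6], [0.0, 484.2, 183.1], [0.0, 0.0, 1.0]] [1.086 0.649 0.845]
top [[386.7, 0.0, 256.3], [0.0, 386.7, 193.0], [0.0, 0.0, 1.0]] [ 0.222 -0.006  1.215]
{'t': 0.1, 'q': array([-1.51051330e+00,  5.28401248e-01,  1.43379906e+00,  3.52962717e-06,
        1.18139914e+00, -1.78492935e-01]), 'qd': array([ 0.0018671 , -0.00173012, -0.00208783, -0.00080882,  0.00096078,
        0.00205558]), 'tau': array([-2.45013780e-04, -4.43304455e+01, -1.78587288e+01, -2.28953159e-04,
        3.89968656e-03,  4.79463381e-06]), 'tcp_pos': array([ 0.14781459, -0.60659308,  0.23040633]), 'tool_rot': array([ 9.92881296e-01,  1.19103841e-01,  6.09003579e-05, -1.00154805e-03]), 'force': array([-0.61530474, -0.77912341, -0.41634118]), 'ft_torque': array([-0.04428128, -0.01164112, -0.03895248]), 'gripper_force': 0.0, 'finger_gap': 1.0035881961705155}
```

View pics/scene0.png

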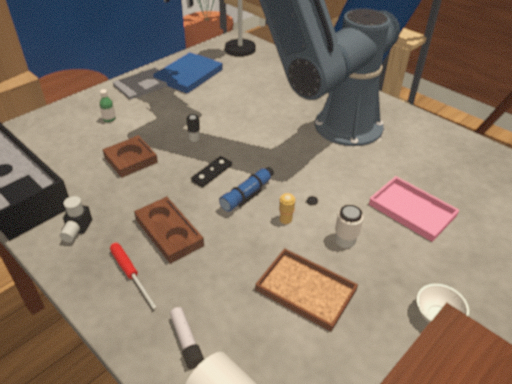

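View pics/top0.png

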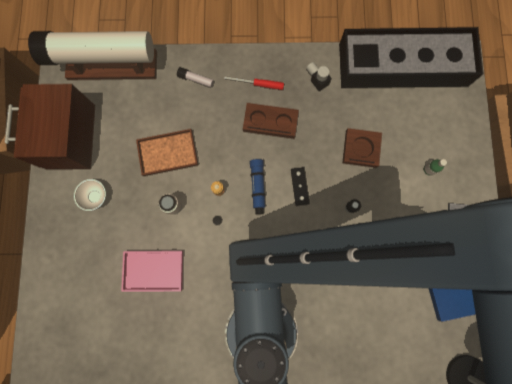

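Scene view / top view pixels for the things to sort:
- brass (287,207) / (217,188)
- black (193,125) / (353,206), standing in the arm's shadow
- white wide (348,225) / (168,203)
- bar (211,171) / (300,186)
- finder (247,189) / (258,185)
- two-hole stand (168,228) / (271,120)
- one-hole stand (131,156) / (363,147)
- cork tray (306,288) / (168,152)

Look-alikes I rule out:
- black eyepiece: flat black cap (313,200), green bottle (106,107)
- wide eyepiece: white diagonal (75,218), white bowl (441,303)
- bar: grey remote (133,85)
- tray: pink tray (413,207)

```bash
cat > h.py <<'E'
import cv2,numpy as np
from station import manip
def cal(n):
    c=manip.get_calibration(n);R=cv2.Rodrigues(np.array(c["rvec"],float))[0]
    return np.array(c["K"],float),R,np.array(c["tvec"],float).ravel()
def ray(c,p):
    K,R,t=c;d=R.T@np.linalg.solve(K,[p[0],p[1],1.]);return -R.T@t,d/np.linalg.norm(d)
def onz(c,p,z):
    o,d=ray(c,p);return o+d*(z-o[2])/d[2]
def tri(c1,p1,c2,p2):
    (a,u),(b,v)=ray(c1,p1),ray(c2,p2)
    s=np.linalg.lstsq(np.c_[u,-v],b-a,rcond=None)[0];P,Q=a+s[0]*u,b+s[1]*v
    return (P+Q)/2,np.linalg.norm(P-Q)
def proj(c,X):
    K,R,t=c;x=K@(R@np.array(X,float)+t);return x[:2]/x[2]
def big(m,near=None,amin=30):
    cs=[k for k in cv2.findContours(m.astype(np.uint8)*255,0,2)[0] if cv2.contourArea(k)>=amin]
    if near is None:return max(cs,key=cv2.contourArea)
    return min(cs,key=lambda k:np.linalg.norm(k[:,0].mean(0)-near))
E
python3 - <<'E'
from h import *
S=cv2.imread("pics/scene0.png");T=cv2.imread("pics/top0.png")
def crop(I,c,w=50,h=50,k=4):
    return cv2.resize(I[c[1]-h//2:c[1]+h//2,c[0]-w//2:c[0]+w//2],(w*k,h*k),interpolation=cv2.INTER_NEAREST)
A=[(S,(287,207)),(S,(348,225)),(S,(193,125)),(S,(211,171)),(T,(217,188)),(T,(168,203)),(T,(353,206)),(T,(300,186)),(S,(168,228)),(S,(131,156)),(T,(271,120)),(T,(363,147))]
r=[crop(I,c) if i<8 else crop(I,c,80,80,2) for i,(I,c) in enumerate(A)]
r=[cv2.resize(x,(200,200)) for x in r]
cv2.imwrite("pics/c1.png",np.vstack([np.hstack(r[i:i+4]) for i in(0,4,8)]))
cs,ct=cal("scene"),cal("top")
for n,I,c in(("scene",S,cs),("top",T,ct)):
    hsv=cv2.cvtColor(I,cv2.COLOR_BGR2HSV)
    h,s,v=[hsv[...,i].astype(int) for i in range(3)]
    red=((h<14)|(h>172))&(s>90)&(v<140)
    seeds={"two":((168,228),(271,120)),"one":((131,156),(363,147)),"tray":((306,288),(168,152))}
    for k,sd in seeds.items():
        m=red if k!="tray" else (h<25)&(s>70)
        ctr=big(m,sd[n=="top"],200);rc=cv2.minAreaRect(ctr)
        print(n,k,np.round(rc[0],1),np.round(rc[1],1),round(rc[2],1),onz(c,rc[0],.03 if k!="tray" else .022).round(3),cv2.contourArea(ctr))
        if n=="top":
            b=cv2.boxPoints(rc);P=[onz(c,p,.03 if k!="tray" else .022)[:2] for p in b];print(np.round(P,3).tolist())
E
```

```text
scene two [168.9 228.2] [68.4 42.1] 52.8 [ 0.669 -0.018  0.03 ] 2262.5
scene one [130.  155.4] [32.8 47.1] 66.8 [ 0.577 -0.306  0.03 ] 1059.5
scene tray [305.3 286.8] [92.1 56. ] 28.5 [0.568 0.305 0.022] 4608.5
top two [270.2 120.2] [53.1 29.1] 7.6 [ 0.66  -0.035  0.03 ] 1450.5
[[0.624, 0.056], [0.721, 0.044], [0.696, -0.126], [0.599, -0.112]]
top one [362.4 147.5] [36.6 35.6] 7.1 [ 0.566 -0.325  0.03 ] 1200.5
[[0.517, -0.259], [0.633, -0.278], [0.617, -0.392], [0.502, -0.371]]
top tray [166.1 151.9] [39.2 59. ] 79.2 [0.56  0.299 0.022] 2176.5
[[0.606, 0.406], [0.642, 0.22], [0.514, 0.193], [0.479, 0.377]]
```

View pics/c1.png

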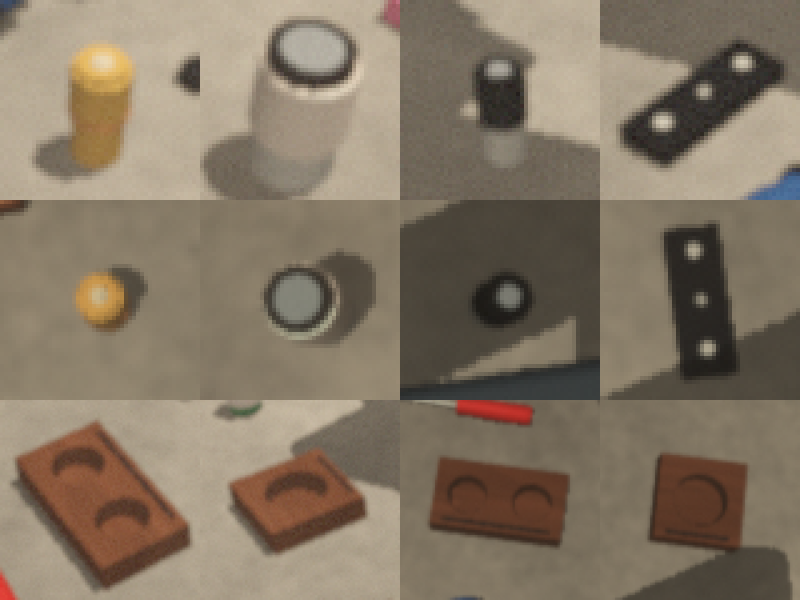

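The crops confirm my choices. Brass is all yellow, the wide one is white with a black eyecup, and the black one has a steel barrel and stands upright. The bar has 3 screws, and both stands have dark hole crescents. Next I triangulate from these pixels.

Run:
```python
from h import *
cs,ct=cal("scene"),cal("top")
for k,a,b in[("brass",(287.2,197),(216.8,187.5)),("wide",(351,212.5),(167.3,202.3)),("black",(192.5,117),(355.2,205)),("barM",(212,168.8),(300.2,186)),("barA",(221.5,161.8),(298.2,173.5)),("barB",(201.5,176.5),(301.8,198.2)),("two",(168.8,226.4),(270.6,120.6)),("one",(130,153.2),(362.6,147.6)),("tray",(305.3,286.8),(167.5,152))]:
    P,e=tri(cs,a,ct,b);print(k,P.round(4),round(e,4))
S=cv2.imread("pics/scene0.png");T=cv2.imread("pics/top0.png")
for I,c in((S,cs),(T,ct)):
    h=cv2.cvtColor(I,cv2.COLOR_BGR2HSV);k=big((abs(h[...,0].astype(int)-110)<12)&(h[...,1]>120),(247,189) if I is S else (258,185),60)
    r=cv2.minAreaRect(k);print("finder",[onz(c,p,.035)[:2].round(3).tolist() for p in cv2.boxPoints(r)])
w=cal("wrist");s=manip.sense();print((-w[1].T@w[2]-s["tcp_pos"]).round(3),w[1].round(2).tolist(),w[0].round(0).tolist())
```

```text
brass [0.4328 0.1299 0.0719] 0.0019
wide [0.3856 0.2744 0.09  ] 0.0039
black [ 0.3762 -0.2819  0.0727] 0.0039
barM [ 0.4454 -0.1257  0.0141] 0.0049
barA [ 0.4603 -0.099   0.0682] 0.0459
barB [ 0.4319 -0.1534 -0.0435] 0.0426
two [ 0.6608 -0.0347  0.0185] 0.0045
one [ 0.5668 -0.3262  0.0217] 0.0045
tray [0.5615 0.2988 0.0104] 0.0035
finder [[0.457, -0.005], [0.403, -0.01], [0.408, 0.006], [0.462, 0.011]]
finder [[0.131, -0.506], [0.152, -0.619], [0.062, -0.629], [0.041, -0.517]]
[0.08  0.019 0.143] [[0.24, -0.97, -0.0], [-0.92, -0.22, 0.32], [-0.31, -0.07, -0.95]] [[282.0, 0.0, 256.0], [0.0, 282.0, 191.0], [0.0, 0.0, 1.0]]
```

```bash
python3 -m handwheel '[[23,32.5,-2,0,0,6.8,1],[23,32.5,-2,0,0,6.8,1],[23,32.5,-2,0,0,6.8,1],[23,32.5,-2,0,0,6.8,1],[23,32.5,-2,0,0,6.8,1],[23,32.5,-2,0,0,6.8,1],[23,32.5,-2,0,0,6.8,1],[23,32.5,-2,0,0,6.8,1],[23,32.5,-2,0,0,6.8,1],[23,32.5,-2,0,0,6.8,1]]' 40
python3 - <<'E'
from h import *
s=manip.sense();w=cal("wrist");im=manip.snapshot("wrist")[:,:,::-1];cv2.imwrite("pics/w1.png",im)
np.savez("w1.npz",K=w[0],R=w[1],t=w[2])
print(s["tcp_pos"],s["tool_rot"].round(3),proj(w,(.3762,-.2819,.0727)).round(),proj(w,(.655,-.0765,.03)),proj(w,s["tcp_pos"]))
E
```

```text
t: 1.35
tcp_pos: [0.3783, -0.281, 0.211]
tool_rot: [0.755, 0.655, 0.0, -0.0]
force: [0.1, -0.2, 0.7]
finger_gap: 1.002
gripper_force: 0.0
[ 0.37834768 -0.28095755  0.21104683] [ 0.755  0.655  0.    -0.   ] [255. 180.] [526.89398162 -89.64945506] [257.07412689 246.65103302]
```

View pics/w1.png

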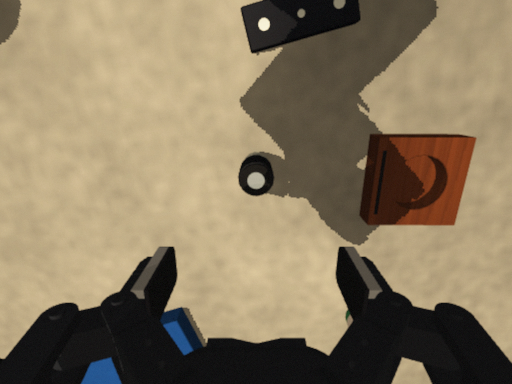

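The wrist picture shows the black eyepiece's cap centre at (256,180), against a predicted (255,180), so I am aligned to about 1 mm. The one-hole stand is at (420,182) and the bar is at the top. I go down and grip.

```bash
python3 -m handwheel '[[-0.5,-1,-40,0,0,0,1],[0,0,-40,0,0,0,1],[0,0,-40,0,0,0,1],[0,0,-35,0,0,0,1],[0,0,-23,0,0,0,1],[0,0,0,0,0,0,0.3],[0,0,0,0,0,0,0.2],[0,0,0,0,0,0,0.2],[0,0,0,0,0,0,0.2],[0,0,0,0,0,0,0.2]]' 40
python3 - <<'E'
from h import *
z=np.load("w1.npz");c=(z["K"],z["R"],z["t"])
I=cv2.imread("pics/w1.png");h=cv2.cvtColor(I,cv2.COLOR_BGR2HSV)
k=big(((h[...,0]<14)|(h[...,0]>170))&(h[...,1]>130),(415,180),300);print(cv2.boundingRect(k))
for p in((379,134),(475,137),(457,224),(369,224)):print(onz(c,p,.03).round(4))
E
```

```text
t: 2.65
tcp_pos: [0.3778, -0.2838, 0.0344]
tool_rot: [0.757, 0.654, -0.0, 0.001]
force: [-0.6, -0.2, 6.4]
finger_gap: 0.438
gripper_force: 40.4
(360, 134, 116, 91)
[ 0.5219 -0.2602  0.03  ]
[ 0.6304 -0.279   0.03  ]
[ 0.6196 -0.3879  0.03  ]
[ 0.5092 -0.3722  0.03  ]
```

```bash
python3 -m handwheel '[[0,0,25,0,0,0,0.2],[0,0,50,0,0,0,0.2],[10,12,50,0,0,0,0.2],[39,45,10,0,0,0,0.2],[46,54,0,0,0,0,0.2],[46,54,0,0,0,0,0.2],[46,54,0,0,0,0,0.2],[46,54,0,0,0,0,0.2],[39,41,0,0,0,0,0.2],[0,0,0,0,0,0,0.2]]'
python3 - <<'E'
from h import *
s=manip.sense();w=cal("wrist");im=manip.snapshot("wrist")[:,:,::-1];cv2.imwrite("pics/w2.png",im)
np.savez("w2.npz",K=w[0],R=w[1],t=w[2])
print(s["tcp_pos"],s["tool_rot"].round(3),proj(w,(.667,.0065,.03)).round(),proj(w,(.655,-.0765,.03)))
E
```

```text
t: 3.9
tcp_pos: [0.6297, 0.0085, 0.1683]
tool_rot: [0.755, 0.656, 0.001, 0.001]
force: [-0.3, -1.3, -1.3]
finger_gap: 0.434
gripper_force: 40.5
[0.62969377 0.00848821 0.16832459] [0.755 0.656 0.001 0.001] [292. 176.] [288.80156959 247.28573367]
```

View pics/w2.png

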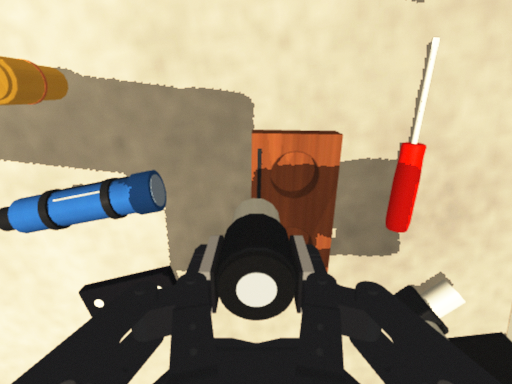

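The picture shows hole B's rim at about (295,173), spanning x 271–319, against a predicted (292,176). The held black eyepiece is centred at (257,290).

Run:
```python
from h import *
z=np.load("w2.npz");c=(z["K"],z["R"],z["t"])
for p in((295,173.5),(271,173.5),(319,173.5),(295,150),(295,197),(341,133),(331,265)):print(p,onz(c,p,.03).round(4))
I=cv2.imread("pics/w2.png")
cv2.imwrite("pics/w2c.png",cv2.resize(I[120:220,230:360],None,fx=5,fy=5))
```

```text
(295, 173.5) [0.6702 0.0087 0.03  ]
(271, 173.5) [0.6456 0.0122 0.03  ]
(319, 173.5) [0.6948 0.0053 0.03  ]
(295, 150) [0.6725 0.0331 0.03  ]
(295, 197) [ 0.6677 -0.017   0.03  ]
(341, 133) [0.7191 0.0436 0.03  ]
(331, 265) [ 0.7011 -0.1066  0.03  ]
```

View pics/w2c.png

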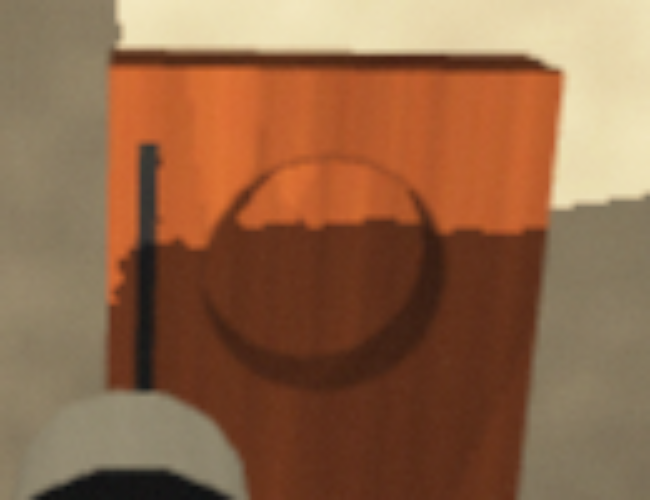

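```bash
python3 -m handwheel '[[14.5,-42.5,0,0,0,0,0.2],[14.5,-42.5,0,0,0,0,0.2],[0,0,0,0,0,0,0.2],[0,0,-30,0,0,0,0.2],[0,0,-40,0,0,0,0.2],[0,0,-30,0,0,0,0.2],[0,0,-18,0,0,0,0.2],[0,0,-4,0,0,0,0.2],[0,0,-2,0,0,0,0.2],[0,0,0,0,0,0,0.2]]'
```

```text
t: 5.2
tcp_pos: [0.6572, -0.0801, 0.0455]
tool_rot: [0.757, 0.654, 0.001, 0.001]
force: [-0.2, 0.3, -0.5]
finger_gap: 0.436
gripper_force: 40.5
```

```bash
python3 -m handwheel '[[1,3,-1.5,0,0,0,0.2],[0,0,-1,0,0,0,0.2],[0,0,-1,0,0,0,0.2],[0,0,-0.5,0,0,0,0.2],[0,0,-0.5,0,0,0,0.2],[0,0,-0.5,0,0,0,0.2],[0,0,0,0,0,0,0.2],[0,0,0,0,0,0,0.2],[0,0,0,0,0,0,0.2],[0,0,0,0,0,0,0.2]]'
```

```text
t: 6.45
tcp_pos: [0.6575, -0.0769, 0.0404]
tool_rot: [0.757, 0.654, 0.0, 0.0]
force: [-1.9, 1.3, 7.2]
finger_gap: 0.436
gripper_force: 41.1
```

```bash
python3 -m handwheel '[[0,0,0,0,0,0,0.6],[0,0,0,0,0,0,0.8],[0,0,0,0,0,0,0.8],[0,0,0,0,0,0,0.8],[0,0,20,0,0,0,0.8],[0,0,50,0,0,0,1],[0,0,50,0,0,0,1],[-20,18,30,0,0,0,1],[-40,38,0,0,0,0,1],[-40,38,0,0,0,0,1]]'
python3 -m handwheel '[[-40,37,0,0,0,0,1],[-40,37,0,0,0,0,1],[-35,33,0,0,0,0,1],[-9.5,6,0,0,0,0,1],[0,0,0,0,0,0,1],[0,0,0,0,0,0,1],[0,0,0,0,0,0,1],[0,0,0,0,0,0,1],[0,0,0,0,0,0,1],[0,0,0,0,0,0,1]]'
python3 - <<'E'
from h import *
s=manip.sense();w=cal("wrist");im=manip.snapshot("wrist")[:,:,::-1];cv2.imwrite("pics/w3.png",im)
np.savez("w3.npz",K=w[0],R=w[1],t=w[2])
print(s["tcp_pos"],s["tool_rot"].round(3),proj(w,(.4328,.1299,.0719)).round())
h=cv2.cvtColor(im,cv2.COLOR_BGR2HSV);k=big((abs(h[...,0].astype(int)-22)<8)&(h[...,1]>140)&(h[...,2]>90),(256,180),100)
print(cv2.boundingRect(k),cv2.minEnclosingCircle(k))
sc=manip.snapshot("scene")[:,:,::-1][180:280,110:230];sc=cv2.resize(sc,(461,384))
cv2.imwrite("pics/w3v.png",cv2.resize(np.hstack([im[:,100:412],sc]),(773,384)))
E
```

```text
t: 7.7
tcp_pos: [0.5571, 0.0176, 0.1915]
tool_rot: [0.757, 0.654, 0.001, 0.001]
force: [0.0, 0.9, -0.0]
finger_gap: 1.004
gripper_force: 0.0
t: 8.95
tcp_pos: [0.433, 0.1299, 0.1892]
tool_rot: [0.757, 0.654, -0.0, -0.0]
force: [-0.2, -0.3, 0.4]
finger_gap: 1.0
gripper_force: 0.0
[0.43301998 0.12994654 0.18920582] [ 0.757  0.654 -0.    -0.   ] [256. 185.]
(240, 154, 38, 48) ((257.5, 177.37234497070312), 23.633052825927734)
```

View pics/w3v.png

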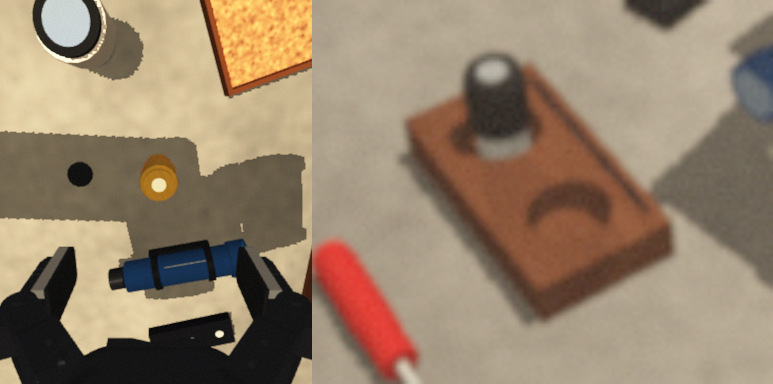

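The wrist view (left, offset +100 px) has the brass cap at (259,184), about 2 mm in +x of my TCP, with the flat black disc at (180,174). In the scene view (right), the black eyepiece stands upright in its hole.

```bash
python3 -m handwheel '[[2,0,-40,0,0,0,1],[0,0,-40,0,0,0,1],[0,0,-40,0,0,0,1],[0,0,-25,0,0,0,1],[0,0,-11,0,0,0,1],[0,0,0,0,0,0,0.3],[0,0,0,0,0,0,0.2],[0,0,0,0,0,0,0.2],[0,0,0,0,0,0,0.2],[0,0,0,0,0,0,0.2]]' 40
```

```text
t: 10.3
tcp_pos: [0.4356, 0.1302, 0.0344]
tool_rot: [0.756, 0.654, 0.001, 0.001]
force: [-0.7, -0.3, 8.0]
finger_gap: 0.439
gripper_force: 39.7
```

```bash
python3 -m handwheel '[[0,0,25,0,0,0,0.2],[0,0,50,0,0,0,0.2],[0,0,45,0,0,0,0.2],[25,-13,0,0,0,0,0.2],[45,-24,0,0,0,0,0.2],[50,-26,0,0,0,0,0.2],[50,-26,0,0,0,0,0.2],[44,-23,0,0,0,0,0.2],[20.5,-10,0,0,0,0,0.2],[0,0,0,0,0,0,0.2]]'
python3 -m handwheel '[[0,0,0,0,0,0,0.2],[0,0,-25,0,0,0,0.2],[0,0,-40,0,0,0,0.2],[0,0,-25,0,0,0,0.2],[0,0,-14,0,0,0,0.2],[0,0,-4,0,0,0,0.2],[0,0,0,0,0,0,0.2],[0,0,0,0,0,0,0.2],[0,0,0,0,0,0,0.2],[0,0,0,0,0,0,0.2]]'
```

```text
t: 11.55
tcp_pos: [0.6703, 0.007, 0.1528]
tool_rot: [0.757, 0.653, 0.0, 0.0]
force: [-0.5, -0.3, -2.1]
finger_gap: 0.434
gripper_force: 40.7
t: 12.8
tcp_pos: [0.6698, 0.008, 0.0459]
tool_rot: [0.757, 0.654, 0.0, 0.0]
force: [0.4, 0.3, -1.9]
finger_gap: 0.432
gripper_force: 40.7
```

```bash
python3 -m handwheel '[[0,0,-1.5,0,0,0,0.2],[0,0,-1,0,0,0,0.2],[0,0,-1,0,0,0,0.2],[0,0,-1,0,0,0,0.2],[0,0,-0.5,0,0,0,0.2],[0,0,-0.5,0,0,0,0.2],[0,0,0,0,0,0,0.2],[0,0,0,0,0,0,0.2],[0,0,0,0,0,0,0.2],[0,0,0,0,0,0,0.2]]'
```

```text
t: 14.05
tcp_pos: [0.6695, 0.0081, 0.0405]
tool_rot: [0.757, 0.654, 0.0, 0.0]
force: [-1.7, -0.4, 5.7]
finger_gap: 0.434
gripper_force: 41.0
```

```bash
python3 -m handwheel '[[0,0,0,0,0,0,0.6],[0,0,0,0,0,0,0.8],[0,0,0,0,0,0,0.8],[0,0,0,0,0,0,0.8],[0,0,20,0,0,0,0.8],[0,0,50,0,0,0,1],[0,0,60,0,0,0,1],[-20,18,40,0,0,0,1],[-44,41,10,0,0,0,1],[-44,41,10,0,0,0,1]]'
python3 -m handwheel '[[-44,41,0,0,0,0,1],[-44,41,0,0,0,0,1],[-44,41,0,0,0,0,1],[-30,30,0,0,0,0,1],[-14,13,0,0,0,0,1],[0,0,0,0,0,0,1],[0,0,0,0,0,0,1],[0,0,0,0,0,0,1],[0,0,0,0,0,0,1],[0,0,0,0,0,0,1]]'
python3 - <<'E'
from h import *
z=np.load("w3.npz");c3=(z["K"],z["R"],z["t"])
print(tri(cal("top"),(167.3,202.3),c3,(168,18)))
s=manip.sense();w=cal("wrist");im=manip.snapshot("wrist")[:,:,::-1];cv2.imwrite("pics/w4.png",im)
np.savez("w4.npz",K=w[0],R=w[1],t=w[2])
print(s["tcp_pos"],s["tool_rot"].round(3),proj(w,(.3856,.2744,.09)).round())
sc=manip.snapshot("scene")[:,:,::-1][180:280,110:230];sc=cv2.resize(sc,(288,240))
v=np.zeros((384,800,3),np.uint8);v[:,:512]=im;v[:240,512:]=sc;cv2.imwrite("pics/w4v.png",v)
E
```

```text
t: 15.3
tcp_pos: [0.561, 0.1088, 0.2323]
tool_rot: [0.757, 0.653, 0.002, 0.001]
force: [0.2, 0.6, -0.5]
finger_gap: 0.996
gripper_force: 0.0
t: 16.55
tcp_pos: [0.3859, 0.2737, 0.2297]
tool_rot: [0.757, 0.654, -0.0, -0.0]
force: [-0.6, -0.3, -0.5]
finger_gap: 1.001
gripper_force: 0.0
(array([0.38678417, 0.27417447, 0.08988681]), np.float64(0.002807076645009991))
[0.38585112 0.27366223 0.22965601] [ 0.757  0.654 -0.    -0.   ] [256. 178.]
```

View pics/w4v.png

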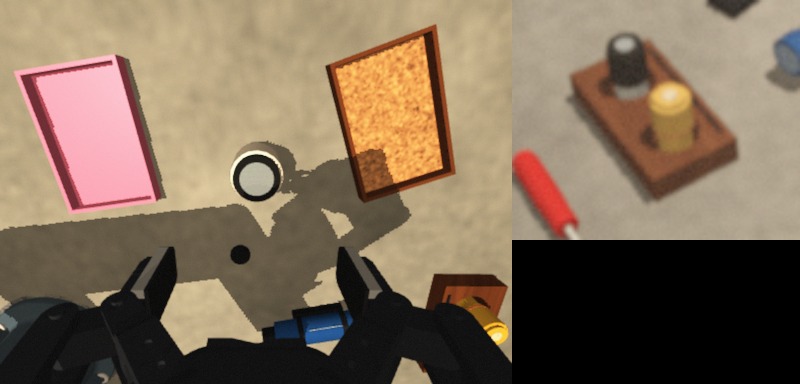

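Brass and black both stand in their holes (inset). The wide eyepiece's lens is at (257,179), about 1 px from the prediction. The tray rim corners are (327,67), (436,25), (455,174) and (362,201).

```bash
python3 -m handwheel '[[0.5,0,-40,0,0,0,1],[0,0,-40,0,0,0,1],[0,0,-40,0,0,0,1],[0,0,-40,0,0,0,1],[0,0,-20,0,0,0,1],[0,0,-9,0,0,0,1],[0,0,0,0,0,0,0.5],[0,0,0,0,0,0,0.4],[0,0,0,0,0,0,0.4],[0,0,0,0,0,0,0.4]]' 50
python3 - <<'E'
from h import *
z=np.load("w4.npz");c=(z["K"],z["R"],z["t"])
P=[onz(c,p,.022)[:2] for p in((327,67),(436,25),(455,174),(362,201))];print(np.round(P,4).tolist(),np.mean(P,0))
I=cv2.imread("pics/w4.png");h=cv2.cvtColor(I,cv2.COLOR_BGR2HSV)
k=big((abs(h[...,0].astype(int)-16)<10)&(h[...,1]>70)&(h[...,2]>60),(395,110),1500);r=cv2.minAreaRect(k);print(r,cv2.approxPolyDP(k,6,True)[:,0].tolist())
E
```

```text
t: 17.9
tcp_pos: [0.3865, 0.2744, 0.0416]
tool_rot: [0.756, 0.654, 0.001, 0.0]
force: [-1.9, -0.1, 4.1]
finger_gap: 0.669
gripper_force: 53.5
[[0.4819, 0.3737], [0.6028, 0.3987], [0.637, 0.2229], [0.5175, 0.2028]] [0.5598156  0.29951325]
((255.5, 181.0), (362.0, 511.0), 90.0) [[0, 0], [0, 309], [24, 295], [98, 306], [140, 260], [171, 245], [177, 280], [160, 321], [182, 353], [205, 346], [208, 337], [258, 343], [261, 328], [292, 317], [292, 309], [339, 301], [347, 308], [335, 258], [339, 246], [351, 245], [417, 307], [426, 307], [435, 274], [495, 276], [504, 286], [447, 285], [442, 302], [449, 294], [450, 303], [469, 311], [511, 362], [511, 0]]
```

```bash
python3 -m handwheel '[[0,0,25,0,0,0,0.4],[0,0,50,0,0,0,0.4],[0,0,55,0,0,0,0.4],[8,-26,0,0,0,0,0.4],[14,-46,0,0,0,0,0.4],[17,-55,0,0,0,0,0.4],[17,-55,0,0,0,0,0.4],[17,-55,0,0,0,0,0.4],[17,-55,0,0,0,0,0.4],[17,-55,0,0,0,0,0.4]]'
python3 -m handwheel '[[17,-55,0,0,0,0,0.4],[17,-55,0,0,0,0,0.4],[17,-55,0,0,0,0,0.4],[15,-50,0,0,0,0,0.4],[9,-30,0,0,0,0,0.4],[2,-7,0,0,0,0,0.4],[0,0,0,0,0,0,0.4],[0,0,0,0,0,0,0.4],[0,0,0,0,0,0,0.4],[0,0,0,0,0,0,0.4]]'
python3 - <<'E'
from h import *
s=manip.sense();w=cal("wrist");im=manip.snapshot("wrist")[:,:,::-1];cv2.imwrite("pics/w5.png",im)
np.savez("w5.npz",K=w[0],R=w[1],t=w[2]);print(s["tcp_pos"],s["finger_gap"])
for a in np.array([[55,55],[55,-55],[-55,55],[-55,-55]]):
    t=np.deg2rad(-9);print(proj(w,(.5703+(a[0]*np.cos(t)-a[1]*np.sin(t))/1e3,-.3248+(a[0]*np.sin(t)+a[1]*np.cos(t))/1e3,.03)).round())
E
```

```text
t: 19.15
tcp_pos: [0.4928, -0.0747, 0.1707]
tool_rot: [0.757, 0.654, -0.0, -0.0]
force: [1.4, 0.1, -1.6]
finger_gap: 0.666
gripper_force: 54.6
t: 20.4
tcp_pos: [0.57, -0.3241, 0.171]
tool_rot: [0.756, 0.654, 0.0, -0.0]
force: [0.3, 0.3, -2.1]
finger_gap: 0.667
gripper_force: 54.6
[ 0.57001957 -0.32405949  0.17104513] 0.6670603532437042
[313. 126.]
[306. 227.]
[202. 125.]
[207. 226.]
```

View pics/w5.png

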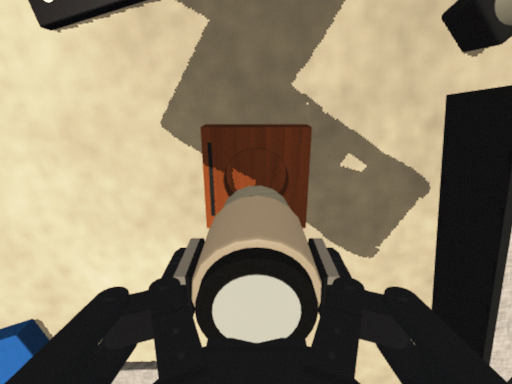

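The stand's far corners are seen at (202,125) and (311,126), against predictions of (202,125) and (313,126), so I'm aligned. I lower it.

```bash
python3 -m handwheel '[[0,0,-25,0,0,0,0.4],[0,0,-40,0,0,0,0.4],[0,0,-30,0,0,0,0.4],[0,0,-17,0,0,0,0.4],[0,0,-5,0,0,0,0.4],[0,0,-1,0,0,0,0.4],[0,0,-1,0,0,0,0.4],[0,0,-1,0,0,0,0.4],[0,0,0,0,0,0,0.4],[0,0,0,0,0,0,0.4]]'
python3 -m handwheel '[[0,0,-1,0,0,0,0.4],[0,0,-1,0,0,0,0.4],[0,0,-0.5,0,0,0,0.4],[0,0,-0.5,0,0,0,0.4],[0,0,-0.5,0,0,0,0.4],[0,0,0,0,0,0,0.4],[0,0,0,0,0,0,0.4],[0,0,0,0,0,0,0.4],[0,0,0,0,0,0,0.4],[0,0,0,0,0,0,0.4]]'
```

```text
t: 21.7
tcp_pos: [0.5701, -0.325, 0.0511]
tool_rot: [0.757, 0.654, 0.0, 0.0]
force: [0.7, 0.2, -2.4]
finger_gap: 0.665
gripper_force: 54.6
t: 22.95
tcp_pos: [0.57, -0.325, 0.0477]
tool_rot: [0.757, 0.654, -0.0, 0.0]
force: [-3.0, 1.3, 5.2]
finger_gap: 0.666
gripper_force: 54.6
```

```bash
python3 -m handwheel '[[0,0,0,0,0,0,0.8],[0,0,0,0,0,0,1],[0,0,0,0,0,0,1],[0,0,0,0,0,0,1],[0,0,20,0,0,0,1],[0,0,50,0,0,0,1],[0,0,55,0,0,0,1],[-10,15,27,0,0,-9,1],[-20,32,0,0,0,-9,1],[-20,32,0,0,0,-9,1]]'
python3 -m handwheel '[[-20,32,0,0,0,-9,1],[-20,32,0,0,0,-9,1],[-20,32,0,0,0,-9,1],[-15,24,0,0,0,-9,1],[0,0,0,0,0,-9,1],[0,0,0,0,0,-1.5,1],[0,0,0,0,0,0,1],[0,0,0,0,0,0,1],[0,0,0,0,0,0,1],[0,0,0,0,0,0,1]]'
python3 - <<'E'
from h import *
s=manip.sense();w=cal("wrist");im=manip.snapshot("wrist")[:,:,::-1];cv2.imwrite("pics/w6.png",im)
np.savez("w6.npz",K=w[0],R=w[1],t=w[2])
print(s["tcp_pos"],s["tool_rot"].round(3),proj(w,(.4454,-.1257,.016)).round())
sc=manip.snapshot("scene")[:,:,::-1][100:280,90:306];sc=cv2.resize(sc,(288,240))
v=np.zeros((384,800,3),np.uint8);v[:,:512]=im;v[:240,512:]=sc;cv2.imwrite("pics/w6v.png",v)
E
```

```text
t: 24.2
tcp_pos: [0.5199, -0.2456, 0.2016]
tool_rot: [0.89, 0.457, 0.001, 0.002]
force: [0.2, -0.0, -0.2]
finger_gap: 0.999
gripper_force: 0.0
t: 25.45
tcp_pos: [0.445, -0.126, 0.1992]
tool_rot: [0.997, 0.071, -0.0, -0.0]
force: [-0.6, 0.7, -0.4]
finger_gap: 1.001
gripper_force: 0.0
[ 0.44498481 -0.12602587  0.19921148] [ 0.997  0.071 -0.    -0.   ] [256. 168.]
```

View pics/w6v.png

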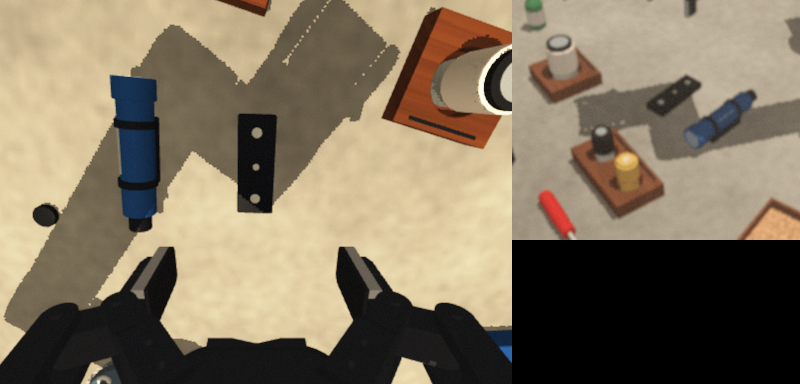

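The bar's middle screw is at (256,167), against a predicted (256,168), and it is about 1.5° off my jaws. The wide eyepiece stands in its stand (inset). The finder's right edge at x=160 is clear of the left finger.

```bash
python3 -m handwheel '[[0,0,-40,0,0,-1.5,0.7],[0,0,-40,0,0,0,0.7],[0,0,-40,0,0,0,0.7],[0,0,-35,0,0,0,0.7],[0,0,-20,0,0,0,0.7],[0,0,-10,0,0,0,0.7],[0,0,-2,0,0,0,0.7],[0,0,-2,0,0,0,0.7],[0,0,-2,0,0,0,0.7],[0,0,0,0,0,0,0.7]]' 60
```

```text
t: 26.8
tcp_pos: [0.4453, -0.1261, 0.0087]
tool_rot: [0.998, 0.058, 0.0, 0.0]
force: [-0.8, 0.1, 0.0]
finger_gap: 0.696
gripper_force: 0.0
```

```bash
python3 -m handwheel '[[0,0,-1,0,0,0,0.7],[0,0,-1,0,0,0,0.7],[0,0,-0.5,0,0,0,0.7],[0,0,0,0,0,0,0.55],[0,0,0,0,0,0,0.4],[0,0,0,0,0,0,0.3],[0,0,0,0,0,0,0.3],[0,0,0,0,0,0,0.3],[0,0,0,0,0,0,0.3],[0,0,0,0,0,0,0.3]]' 70
```

```text
t: 28.05
tcp_pos: [0.4448, -0.1257, 0.0063]
tool_rot: [0.998, 0.058, -0.0, -0.0]
force: [-0.2, 1.2, 5.2]
finger_gap: 0.489
gripper_force: 70.8
```

```bash
python3 -m handwheel '[[0,0,15,0,0,0,0.3],[0,0,35,0,0,0,0.3],[0,0,50,0,0,0,0.3],[0,0,40,0,0,9.5,0.3],[5,20,5,0,0,9.5,0.3],[12,45,0,0,0,9.5,0.3],[12,45,0,0,0,9.5,0.3],[12,45,0,0,0,9.5,0.3],[12,45,0,0,0,9.5,0.3],[12,45,0,0,0,9.5,0.3]]'
python3 -m handwheel '[[12,45,0,0,0,9.5,0.3],[12,45,0,0,0,9.5,0.3],[12,45,0,0,0,9.3,0.3],[9,30,0,0,0,0,0.3],[5,15,0,0,0,0,0.3],[0,0,0,0,0,0,0.3],[0,0,0,0,0,0,0.3],[0,0,0,0,0,0,0.3],[0,0,0,0,0,0,0.3],[0,0,0,0,0,0,0.3]]'
python3 - <<'E'
from h import *
s=manip.sense();w=cal("wrist");im=manip.snapshot("wrist")[:,:,::-1]
print(s["tcp_pos"],s["tool_rot"].round(3),s["finger_gap"])
sc=manip.snapshot("scene")[:,:,::-1][190:340,210:390];sc=cv2.resize(sc,(288,240))
v=np.zeros((384,800,3),np.uint8);v[:,:512]=im;v[:240,512:]=sc;cv2.imwrite("pics/w7v.png",v)
for a in((.4819,.3737),(.6028,.3987),(.637,.2229),(.5175,.2028)):print(proj(w,a+(.022,)).round())
E
```

```text
t: 29.3
tcp_pos: [0.509, 0.1206, 0.1508]
tool_rot: [0.801, 0.598, -0.001, -0.0]
force: [0.7, -0.6, -5.7]
finger_gap: 0.483
gripper_force: 73.3
t: 30.55
tcp_pos: [0.56, 0.2986, 0.1509]
tool_rot: [0.633, 0.774, -0.0, -0.0]
force: [0.0, 0.2, -4.6]
finger_gap: 0.488
gripper_force: 73.3
[0.56000755 0.29857513 0.15089624] [ 0.633  0.774 -0.    -0.   ] 0.48779386080178844
[189.  88.]
[325.  87.]
[311. 259.]
[202. 256.]
```

View pics/w7v.png

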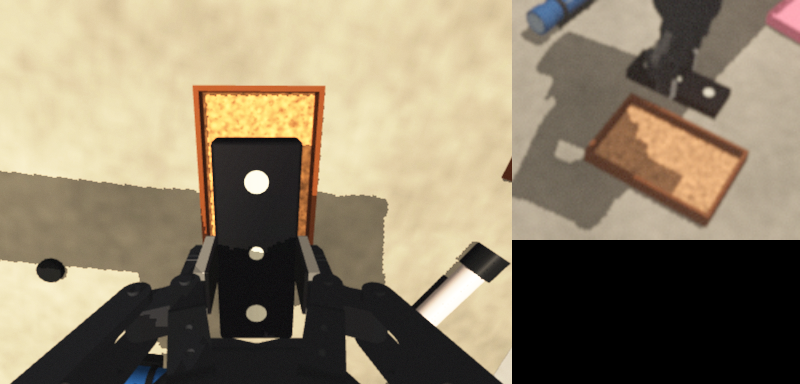

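The bar is held level and lined up with the tray, whose rim corners (193,87) and (325,87) are centred about 2 mm to the right. I shift 2 mm and lower.

```bash
python3 -m handwheel '[[2,1,-25,0,0,0,0.3],[0,0,-40,0,0,0,0.3],[0,0,-40,0,0,0,0.3],[0,0,-20,0,0,0,0.3],[0,0,-8,0,0,0,0.3],[0,0,-1,0,0,0,0.3],[0,0,-1,0,0,0,0.3],[0,0,0,0,0,0,0.3],[0,0,0,0,0,0,0.3],[0,0,0,0,0,0,0.3]]'
python3 -m handwheel '[[0,0,-1,0,0,0,0.3],[0,0,-1,0,0,0,0.3],[0,0,-1,0,0,0,0.3],[0,0,-0.5,0,0,0,0.3],[0,0,-0.5,0,0,0,0.3],[0,0,-0.5,0,0,0,0.3],[0,0,0,0,0,0,0.3],[0,0,0,0,0,0,0.3],[0,0,0,0,0,0,0.3],[0,0,0,0,0,0,0.3]]'
```

```text
t: 31.9
tcp_pos: [0.5621, 0.3001, 0.0162]
tool_rot: [0.633, 0.774, 0.0, 0.0]
force: [-0.2, 0.3, -5.9]
finger_gap: 0.488
gripper_force: 73.2
t: 33.15
tcp_pos: [0.562, 0.3001, 0.0114]
tool_rot: [0.633, 0.774, 0.0, 0.0]
force: [0.1, 0.2, -4.2]
finger_gap: 0.49
gripper_force: 73.4
```

```bash
python3 -m handwheel '[[0,0,-0.3,0,0,0,0.3],[0,0,-0.3,0,0,0,0.3],[0,0,-0.2,0,0,0,0.3],[0,0,0,0,0,0,0.3],[0,0,0,0,0,0,0.3],[0,0,0,0,0,0,0.3],[0,0,0,0,0,0,0.3],[0,0,0,0,0,0,0.3],[0,0,0,0,0,0,0.3],[0,0,0,0,0,0,0.3]]'
```

```text
t: 34.4
tcp_pos: [0.562, 0.3001, 0.0113]
tool_rot: [0.633, 0.774, 0.0, 0.0]
force: [-2.5, -1.5, 5.7]
finger_gap: 0.487
gripper_force: 74.5
```

```bash
python3 -m handwheel '[[0,0,0,0,0,0,0.55],[0,0,0,0,0,0,0.6],[0,0,0,0,0,0,0.65],[0,0,0,0,0,0,0.65],[0,0,10,0,0,0,0.65],[0,0,30,0,0,0,0.65],[0,0,50,0,0,0,0.65],[0,0,50,0,0,0,0.65],[0,0,50,0,0,0,0.65],[0,0,0,0,0,0,0.65]]'
python3 -m handwheel '[[-20,0,0,0,0,0,0.65],[-40,0,0,0,0,0,0.65],[-40,10,0,0,0,0,0.65],[-20,10,0,0,0,0,0.65],[0,0,0,0,0,0,0.65],[0,0,0,0,0,0,0.65],[0,0,0,0,0,0,0.65],[0,0,0,0,0,0,0.65],[0,0,0,0,0,0,0.65],[0,0,0,0,0,0,0.65]]'
python3 - <<'E'
from h import *
im=manip.snapshot("wrist")[:,:,::-1];sc=manip.snapshot("scene")[:,:,::-1]
v=np.hstack([cv2.resize(im,(400,300)),cv2.resize(manip.snapshot("top")[:,:,::-1],(400,300))])
v=np.vstack([v,np.hstack([cv2.resize(sc[100:280,90:330],(400,300)),cv2.resize(sc[230:335,240:380],(400,300))])]);cv2.imwrite("pics/f.png",v)
E
```

```text
t: 35.65
tcp_pos: [0.5651, 0.3012, 0.2066]
tool_rot: [0.633, 0.774, 0.005, 0.003]
force: [-0.4, 0.1, -0.1]
finger_gap: 0.648
gripper_force: 0.0
t: 36.9
tcp_pos: [0.4422, 0.32, 0.2005]
tool_rot: [0.633, 0.774, -0.0, 0.0]
force: [-0.3, 0.0, 0.6]
finger_gap: 0.651
gripper_force: 0.0
```

View pics/f.png

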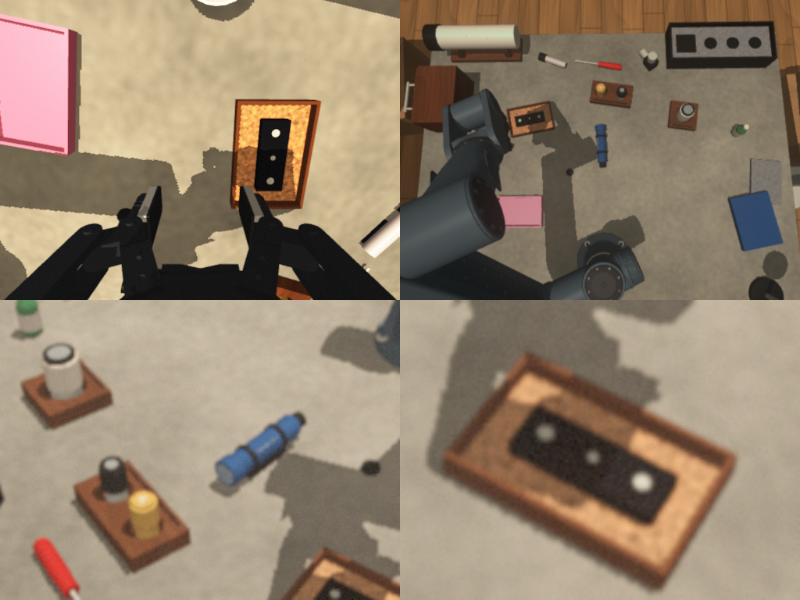

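In the composite, the bar lies flat in the cork tray (lower right). All three eyepieces stand upright in their holes and the finder is untouched (lower left). The gripper is clear.

```bash
python3 -c "
from station import manip
print(manip.sign_off())"
```

```text
the job is handed in; nothing more can be done
None
```

The job is handed in after about 37 s of robot time: in the last pictures all three eyepieces stand upright in their holes, the bar lies flat in the cork tray, and the finder scope has not moved.

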